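# Rock the seesaw gate and feed a turned blank down the other chute

### The job

The wooden sorter's seesaw gate is leaning towards you, feeding the near chute. With a fingertip press the raised far end of the gate fully down onto its stop so that it feeds the far chute instead; after that, push the small ball inwards along its rails until it goes over the hump and rolls by itself over the gate and into the far chute. Pick nothing up, leave the gate tipped that way, and leave the large ball on its own rails and everything else where it is.

Things in the scene. Friction and masses are not known exactly. Their poses are not given: they have to be found in the camera images.
- sorter: fixed wooden sorting stand, 370 mm long (x), 310 mm wide (y); origin: centre of its underside, on the bench; x points along the gate from near chute to far chute (away from the robot, turned up to 0.4 rad), z up. Gate lies along x, pivot pin along y at x = 0, z = 65 mm; its floor at z = 75 mm when level. A chute at each end slopes down to a stop at x = +-186 mm. Nothing is higher than z = 140 mm
- rails_plus (a point): bottom of the dip in the pair of steel feed rails on the sorter's +y side (at y = 105 mm, z = 91 mm, on the rods' tops). The rods are 6 mm thick, 20 mm apart, run along y from y = 148 to 29 mm; their tops: z = 95 mm at the outer end, 91 in the dip where a ball waits, 96 on a hump at y = 75 mm, then falling to 87 mm at the inner end above the gate's middle
- rails_minus (a point): the same point of the mirror-image pair of feed rails on the sorter's -y side
- gate (a joint): the seesaw gate's tilt: 0 level, negative = near end down (feeds the near chute; it starts so, -0.30 to -0.18), positive = far end down; stops at -0.30 and +0.30. Friction holds it wherever it is left; about 1 N on its end moves it
- gate_far_end (a point): on the gate's floor, mid-width, 90 mm from the pivot towards the far end (15 mm from the end edge). The gate is a light wooden trough 210 mm long, 56 mm wide inside, floor 8 mm thick, side lips 13 mm high. The point is at z = 91 to 102 mm at the start and 48 mm when that end is on its stop
- gate_near_end (a point): the like point at the near end of the gate
- small_ball_center (a point): centre of the small turned and polished wooden ball, 34 mm in diameter, about 20 g, slippery, loose, waiting in the dip of one pair of feed rails (on either the +y or the -y side of the sorter), centre 105 mm above the bench; it takes under 0.5 N to push it over the hump; let go before the hump it rolls back into the dip
- large_ball_center (a point): centre of the large turned wooden ball, 48 mm in diameter, waiting in the dip of the rails on the other side; it stays there
- fed_ball_center (a point): centre of another large ball, 48 mm, that already lies in the near chute; it stays there
- far_chute (a point): where the centre of the small ball comes to rest at the bottom of the far chute, against its end stop (fixed point of the sorter)
- sanding_mid (a point): middle of the cork sanding block, 46 x 90 x 27 mm, loose on the bench beside the sorter
- spool_up_mid (a point): middle of an upright spool clamp, 35 mm across, 68 mm high, loose on the bench beside the sorter
- rosin_mid (a point): middle of the round rosin cake, 45 mm across, 16 mm high, loose on the bench beside the sorter
- spool_ly_mid (a point): middle of a lying spool clamp, 68 mm long, 35 mm across, loose on the bench beside the sorter
Things that resemble listed ones, but are neither listed nor needed, are in the scene too. What is shaped like the part that bears small_ball_center but green, red or yellow is not meant.

How it is judged:
On the way, in this order (a step that is already met when the one before it is completed fails the run):
1. the gate is rocked over to its far stop while the small ball still waits on its rails (value of joint gate above 0.26 rad and distance of small_ball_center from where it was at the start of the episode below 0.02 m), for 0.2 s.
2. the small ball lies at the bottom of the far chute (distance between small_ball_center and far_chute below 0.03 m), for 0.2 s.
At the end, for the whole second after the job is handed in: the gate is tilted more than 0.26 rad towards the far chute (stop at 0.30), the small ball rests within 30 mm of the bottom of the far chute, the two large balls are within 20 mm of where they were (value of joint gate above 0.26 rad and distance between small_ball_center and far_chute below 0.03 m and linear speed of small_ball below 0.05 m/s and distance of each of large_ball_center, fed_ball_center from where it was at the start of the episode below 0.02 m); the robot touches nothing.
It fails at once if the small ball is lifted (25 mm above its rails) (height (world z) of small_ball_center above 0.13 m).
It fails at once if the small ball is touched by the robot once it is over the far half of the gate or in the far chute (x of small_ball_center in the frame of sorter above 0.06 m and contact force between any of the arm, the fingers and small_ball above 0.05 N).
It fails at once if a large ball leaves its place (distance of any of large_ball_center, fed_ball_center from where it was at the start of the episode above 0.03 m).
It fails at once if one of the things standing beside the sorter is moved (distance of any of sanding_mid, spool_up_mid, rosin_mid, spool_ly_mid from where it was at the start of the episode above 0.03 m).
It also fails if it takes over 48 s, if anything falls off the work surface, if the arm or the gripper's body presses on something with over 40 N, if the wrist force passes 120 N, or if a joint passes its speed limit or range.

### The arm

A 7-joint arm with a two-finger parallel gripper is mounted at the origin on a cart in front of the work surface, level with it; the furniture and walls round the work are solid. World frame = base frame: x ahead of the robot, y to its left, z up, the work surface at z = 0. Lengths are in m, angles in rad, forces in N, time in s.
With the tool pointing down it reaches from about 0.35 to 0.9 m from the base axis. Payload 7.2 kg.
Tool frame: the origin (TCP) lies at the very end of the fingers, on their centre line; the grasp point (between the pads) lies 19 mm behind it; z points along the fingers, y is the line along which they close (so a half turn about z gives the same grasp; the last joint's range is limited). The gripper opens to 88 mm and grips with 3 to 60 N. Pads are 20 mm wide; open, the fingers measure 115 mm over their backs; the gripper's body (75 mm by 178 mm) begins 61 mm behind the grasp point.
Start: joints at [1.247, 0.411, -0.013, 1.596, 0.006, 1.134, -0.082], TCP at [0.158, -0.605, 0.223] pointing down, gripper open.
Joint ranges: [-2.95, 2.95], [-0.29, 1.99], [-1.47, 1.44], [0.14, 2.54], [-1.03, 4.17], [0.13, 1.85], [-2.86, 2.86]. Speed limits (rad/s): [2.39, 2.39, 3.01, 3.01, 3.14, 3.14, 3.14].

### API

Orientations are given as a unit quaternion [x, y, z, w].
In Python, from plant import ctrl, imaging, nets gives the robot as it stands.
- The arm moves only by the shell command python3 -m pendant 'ROWS'. ROWS is a JSON object of lists of equal length, an entry for each row: "offset": the shift along the tool's x, y, z each as a share of 0.6 m, from -1 to 1, a list of three; "twist": the turn, a rotation vector about the tool's x, y, z each as a share of 45 degrees, from -1 to 1, a list of three; "jaw": the gripper's target within -1 to 1 (fully open at 1, half-way at 0, shut at -1). A call has 1 to 8 rows; each row is the pose to reach, as a shift and turn from the pose commanded when the call began, along the tool's axes at that moment; what a row does not reach only later rows make up. A row lasts 1/8 s, in which the tool goes at most 62.5 mm and 10.7 degrees, less where a joint would pass 70% of its speed; a pose out of reach is approached as far as the arm can. A call with a number of a shift or a turn outside -1 to 1 is refused whole. A call with a gripper value outside its range is refused whole. The fingers move at their own pace and stop on an object; the grip force is fixed at half the most. Time passes only in rows, so rows that repeat a pose let the fingers close. It gives the time, the measured TCP pose, the force, the opening and the grip force at its end, in the units of the state.
- ctrl.read_state(): the state, without advancing time (a new reading comes with each control period).
- imaging.get_image(name): name is "side" or "top"; returns the picture (420x560x3 uint8, red, green, blue); there is no depth.
- imaging.camera_params(name): a dict with "intrinsics" (3x3 intrinsics, pixels), "pose" (4x4, takes a point from camera to world coordinates). Camera axes: x right, y up, looking along -z (the intrinsics and any distortion apply to the point x, -y, -z); pixel columns grow to the right and rows downward; lengths in m; the calibration is good to about 2 mm. A picture is of the moment at which its call begins. camera_params takes no time and is no camera call.
- ctrl.sign_off(): hands the job in; it is judged then, once.
Trained networks look in the newest picture that a camera, given by its name, has taken for a name from the list of things; names that differ only in an ending like _2 or _b are one class to them, and where a whole thing is asked for, a point or a joint stands for the part that bears it (a point fixed in the world has none). Each returns a list of dicts, best first, with "confidence" (0 to 1); they miss things now and then, are a little off and sometimes report something else, mostly with a low value. They report only what shows in the picture. A call takes as long as a camera call. They do not tell look-alikes from the thing itself.
- nets.find_in(camera, target): "location" ([x, y, z] in m, in world coordinates, good to about 4 mm: the middle of the surface that is visible of it).
The state is a dict: "time_s": time; "qpos": joint angles; "qvel": joint speeds; "joint_torque": joint torques, N m; "tool_pos": TCP position; "ee_rot": TCP orientation; "contact_force": force on the tool from outside, world axes, zero at the start; "torque": the same for the moment, N m; "grip_width": finger opening in m; "gripper_force": force on a finger pad.
Only numpy, scipy, OpenCV 4.12 (cv2) and the standard library are available. Lean on these libraries where they do the work, as an engineer would, in place of code of your own. Each camera call takes 0.05 s, during which the arm holds its last target. There are 200 camera calls.

## Working session

There is one attempt and no reset: what is moved stays moved. The work goes in short steps, Python scripts to look and compute and a shell command to move; the robot and the scene stay as the last step left them, time stands still between calls to the robot, and variables do not carry over. Pictures are saved under pics/ and viewed, at most 10 in all, crops included, and the job is handed in when it is done.

```bash
mkdir -p pics
cat > h.py <<'E'
import numpy as np, cv2
from plant import ctrl, imaging, nets
def snap(c,fn):
    im=imaging.get_image(c); cv2.imwrite('pics/'+fn,im[:,:,::-1]); return im
def proj(c,p):
    P=imaging.camera_params(c);K=np.array(P['intrinsics']);T=np.array(P['pose'])
    q=np.linalg.inv(T)@np.append(p,1); v=K@np.array([q[0],-q[1],-q[2]]); return v[:2]/v[2]
def ray(c,uv,z):
    P=imaging.camera_params(c);K=np.array(P['intrinsics']);T=np.array(P['pose'])
    d=np.linalg.inv(K)@np.array([uv[0],uv[1],1]); d=T[:3,:3]@np.array([d[0],-d[1],-d[2]])
    o=T[:3,3]; return o+d*(z-o[2])/d[2]
E
python3 - <<'E'
from h import *
a=snap('top','t0.png');b=snap('side','s0.png')
print(imaging.camera_params('top').keys())
np.set_printoptions(precision=3,suppress=True)
for n in ['sorter','small_ball_center','large_ball_center','fed_ball_center','gate','gate_far_end','gate_near_end','rails_plus','rails_minus','far_chute','sanding_mid','spool_up_mid','rosin_mid','spool_ly_mid']:
  for c in ['top','side']:
    try:
      for r in nets.find_in(c,n)[:3]: print(n,c,np.array(r['location']),round(r['confidence'],2),proj(c,r['location']).round())
    except Exception as e: print(n,c,e)
s=ctrl.read_state();print(s['time_s'],s['tool_pos'],s['ee_rot'],s['grip_width'])
E
```

```text
dict_keys(['intrinsics', 'pose'])
sorter top [0.533 0.007 0.051] 0.79 [317. 238.]
sorter side [ 0.513 -0.11   0.126] 0.74 [279. 253.]
sorter side [ 0.525 -0.014  0.037] 0.67 [269. 256.]
small_ball_center top [0.552 0.221 0.03 ] 0.82 [203. 242.]
small_ball_center top [0.558 0.287 0.028] 0.69 [168. 243.]
small_ball_center top [0.625 0.202 0.034] 0.66 [210. 203.]
small_ball_center side [0.561 0.283 0.021] 0.67 [245. 188.]
small_ball_center side [0.641 0.274 0.024] 0.56 [275. 184.]
small_ball_center side [0.632 0.197 0.024] 0.48 [282. 200.]
large_ball_center top [ 0.514 -0.095  0.131] 0.93 [382. 234.]
large_ball_center top [0.458 0.147 0.029] 0.28 [246. 288.]
large_ball_center side [ 0.51  -0.11   0.129] 0.97 [278. 252.]
fed_ball_center top [0.374 0.034 0.057] 0.75 [313. 328.]
fed_ball_center side [0.37  0.019 0.051] 0.74 [192. 257.]
gate top [0.537 0.006 0.079] 0.96 [319. 233.]
gate side [0.533 0.009 0.074] 0.97 [269. 235.]
gate_far_end top [0.531 0.005 0.076] 0.79 [319. 236.]
gate_far_end side [0.534 0.007 0.079] 0.92 [270. 234.]
gate_near_end top [0.533 0.005 0.074] 0.94 [319. 235.]
g
[... 299 characters left out ...]
9  0.035] 0.79 [268. 255.]
far_chute top [0.533 0.006 0.049] 0.93 [318. 238.]
far_chute side [ 0.521 -0.009  0.033] 0.95 [266. 256.]
sanding_mid top [0.458 0.147 0.025] 0.8 [246. 288.]
sanding_mid side [0.46  0.138 0.026] 0.74 [222. 225.]
spool_up_mid top [ 0.618 -0.11   0.047] 0.86 [372. 189.]
spool_up_mid top [ 0.41  -0.088  0.015] 0.41 [374. 301.]
spool_up_mid side [ 0.619 -0.12   0.043] 0.97 [331. 277.]
rosin_mid top [ 0.411 -0.088  0.017] 0.66 [374. 300.]
rosin_mid side [ 0.412 -0.096  0.015] 0.65 [227. 304.]
spool_ly_mid top [0.659 0.102 0.03 ] 0.66 [260. 182.]
spool_ly_mid top [0.531 0.006 0.051] 0.21 [318. 239.]
1.5 [ 0.158 -0.605  0.223] [0.992 0.128 0.    0.   ] 0.08791911300553941
```

View pics/t0.png

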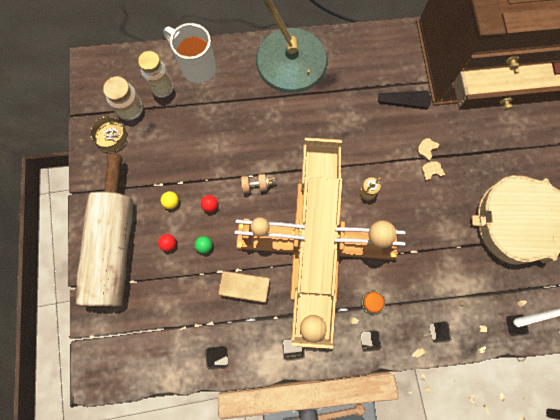

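View pics/s0.png

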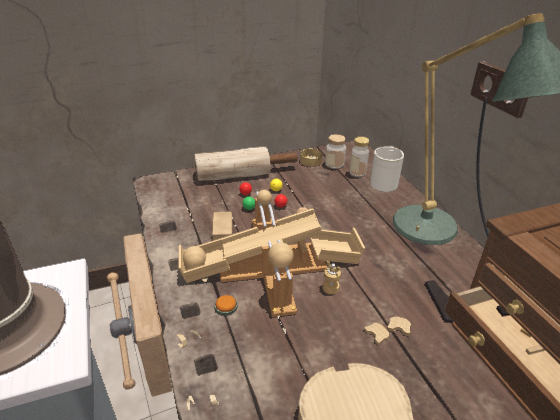

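The top view shows natural-wood balls at (260,227), small, on the left/+y rails, and at (382,234), large, on the right rails. A third lies in the near chute at (313,328). Candidates for the small ball are wood (260,227), red (209,203), red (167,242), yellow (170,200) and green (204,244). I choose the wooden one on the rails, which in the side view is at (264,197).

Run:
```python
from h import *
np.set_printoptions(precision=4,suppress=True)
im=cv2.imread('pics/t0.png'); cv2.imwrite('pics/c0.png',cv2.resize(im[130:360,220:420],None,fx=2.6,fy=2.6,interpolation=cv2.INTER_CUBIC))
s=ray('top',(260,227),.105); l=ray('top',(382,234),.113)
S=ray('side',(264.5,197.5),.105); L=ray('side',(281,257),.113)
print(s,l,S,L)
for a,b in((s,l),(S,L)):
  d=(a-b)[:2]; print(np.linalg.norm(d),'yaw',np.arctan2(-d[0],d[1]),'mid',(a+b)/2)
print(imaging.camera_params('top')['pose'])
```

```text
[0.5534 0.1089 0.105 ] [ 0.5174 -0.0995  0.113 ] [0.5558 0.1047 0.105 ] [ 0.5175 -0.1066  0.113 ]
0.2115515059423847 yaw -0.17084743049704587 mid [0.5354 0.0047 0.109 ]
0.21476566897277044 yaw -0.17948083083442942 mid [ 0.5367 -0.001   0.109 ]
[[-0.1053  0.9642 -0.2435  0.3778]
 [-0.9944 -0.1008  0.0309  0.0873]
 [ 0.0052  0.2454  0.9694  0.9125]
 [ 0.      0.      0.      1.    ]]
```

View pics/c0.png

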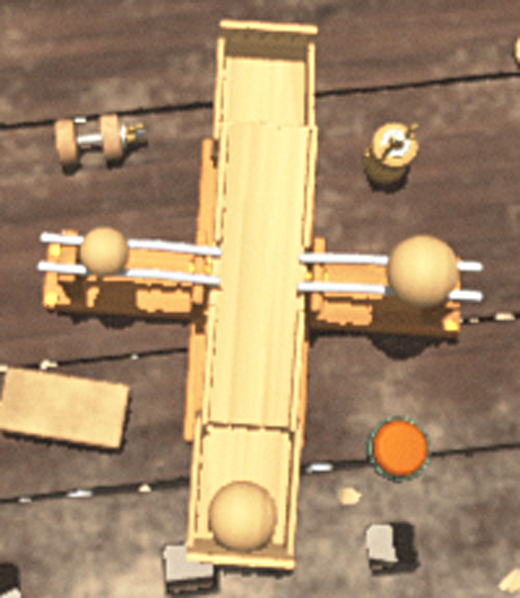

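The crop confirms the plain wooden small ball at crop (105,250) on the +y rails, and the large ball at (423,270). The sorter yaw is about -0.175 and its origin about (0.536, 0.002). Next I close the fingers and move towards the far gate end, up high.

```bash
cat >> h.py <<'E'
from scipy.spatial.transform import Rotation as R
O=np.array([0.536,0.002]);YAW=-0.175
def go(x,y,z):
    "shares for a sorter-frame target, tool x to be along sorter x"
    s=ctrl.read_state();c,n=np.cos(YAW),np.sin(YAW)
    t=np.array([O[0]+c*x-n*y,O[1]+n*x+c*y,z]); r=R.from_quat(s['ee_rot'])
    g=R.from_euler('z',YAW)*R.from_euler('x',np.pi)
    p=np.array(s['tool_pos']); q=(p[:2]-O)@np.array([[c,-n],[n,c]])
    print('t',round(s['time_s'],2),'tcp',p.round(4),'sorter xy',q.round(4),'F',np.round(s['contact_force'],2),'w',round(s['grip_width'],4))
    print('offset',(r.inv().apply(t-p)/.6).round(4),'twist',((r.inv()*g).as_rotvec()/(np.pi/4)).round(4))
E
python3 -m pendant '{"offset":[[0.5,-0.38,0],[0.5,-0.38,0],[0.5,-0.38,0],[0.5,-0.38,0],[0.5,-0.38,0],[0.5,-0.38,0],[0.5,-0.38,0],[0.5,-0.38,0]],"twist":[[0,0,0.55],[0,0,0.55],[0,0,0.55],[0,0,0.55],[0,0,0.55],[0,0,0.55],[0,0,0.55],[0,0,0.55]],"jaw":[-1,-1,-1,-1,-1,-1,-1,-1]}'
python3 -c "from h import *;go(.088,0,.2)"
```

```text
time_s: 2.5
tool_pos: [0.3905, -0.3085, 0.2227]
ee_rot: [0.996, -0.088, -0.0, 0.0]
contact_force: [0.8, -0.4, -0.0]
grip_width: 0.0112
gripper_force: 0.0
t 2.5 tcp [ 0.3905 -0.3085  0.2227] sorter xy [-0.0892 -0.3311] F [ 0.78 -0.36 -0.01] w 0.0112
offset [ 0.2951 -0.552   0.0376] twist [ 0.0007  0.0001 -0.0007]
```

```bash
python3 -m pendant '{"offset":[[0.295,-0.552,0],[0.295,-0.552,0],[0.295,-0.552,0],[0.295,-0.552,0],[0.295,-0.552,0],[0.295,-0.552,0],[0.295,-0.552,0.038],[0.295,-0.552,0.07]],"twist":[[0,0,0],[0,0,0],[0,0,0],[0,0,0],[0,0,0],[0,0,0],[0,0,0],[0,0,0]],"jaw":[-1,-1,-1,-1,-1,-1,-1,-1]}'
python3 - <<'E'
from h import *
go(.088,0,.11)
a=snap('top','t1.png');b=snap('side','s1.png')
cv2.imwrite('pics/c1.png',np.hstack([cv2.resize(x,None,fx=2,fy=2) for x in (a[120:360,220:420],b[150:390,160:360])])[:,:,::-1])
E
```

```text
time_s: 3.5
tool_pos: [0.6232, -0.0151, 0.1793]
ee_rot: [0.996, -0.089, -0.0, 0.001]
contact_force: [0.1, -1.0, -0.7]
grip_width: 0.0005
gripper_force: 0.0
t 3.5 tcp [ 0.6232 -0.0151  0.1793] sorter xy [ 0.0888 -0.0016] F [ 0.08 -0.98 -0.72] w 0.0005
offset [-0.0013 -0.0029  0.1155] twist [ 0.0015  0.0009 -0.0037]
```

View pics/c1.png

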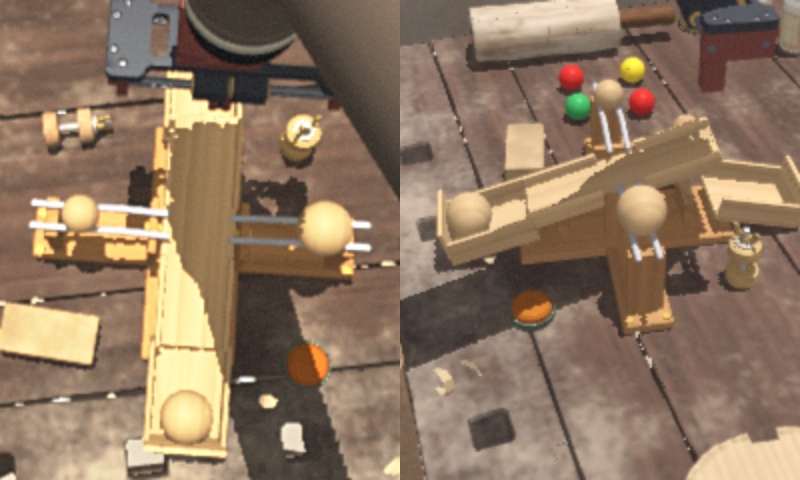

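The fingers hang over the gate's far end (crop (215,95) in the top part), and both balls are undisturbed. Now I press down.

```bash
python3 -m pendant '{"offset":[[0,0,0.1],[0,0,0.125],[0,0,0.15],[0,0,0.17],[0,0,0.19],[0,0,0.205],[0,0,0.217],[0,0,0.221]],"twist":[[0,0,0],[0,0,0],[0,0,0],[0,0,0],[0,0,0],[0,0,0],[0,0,0],[0,0,0]],"jaw":[-1,-1,-1,-1,-1,-1,-1,-1]}'
python3 -c "from h import *;go(.088,0,.046)"
```

```text
time_s: 4.6
tool_pos: [0.623, -0.013, 0.0504]
ee_rot: [0.996, -0.088, -0.0, 0.0]
contact_force: [-12.1, -1.9, 35.1]
grip_width: 0.0003
gripper_force: 14.9
t 4.6 tcp [ 0.623  -0.013   0.0504] sorter xy [0.0882 0.0004] F [-12.13  -1.86  35.08] w 0.0003
offset [-0.0004  0.0007  0.0073] twist [ 0.0007 -0.     -0.0016]
```

The force reads 35 N at z = 0.050, so the gate is on its stop. I lift off and check.

```bash
python3 -m pendant '{"offset":[[0,0,-0.02],[0,0,-0.1],[0,0,-0.2],[0,0,-0.25],[0,0,-0.25]],"twist":[[0,0,0],[0,0,0],[0,0,0],[0,0,0],[0,0,0]],"jaw":[-1,-1,-1,-1,-1]}'
python3 - <<'E'
from h import *
go(0,.16,.2)
a=snap('top','t2.png');b=snap('side','s2.png')
for n in('small_ball_center','large_ball_center'):
  for c in('top','side'): print(n,c,[(np.round(r['location'],3),round(r['confidence'],2)) for r in nets.find_in(c,n)[:6] if r['location'][2]>.08])
cv2.imwrite('pics/c2.png',np.hstack([cv2.resize(x,None,fx=2,fy=2) for x in (a[120:360,220:420],b[150:390,160:360])])[:,:,::-1])
E
```

```text
time_s: 5.22
tool_pos: [0.6245, -0.0129, 0.201]
ee_rot: [0.996, -0.088, 0.003, -0.0]
contact_force: [0.7, 0.8, -0.3]
grip_width: 0.0006
gripper_force: 0.0
t 5.22 tcp [ 0.6245 -0.0129  0.201 ] sorter xy [0.0897 0.0007] F [ 0.65  0.77 -0.31] w 0.0006
offset [-0.1498 -0.2653  0.0011] twist [-0.0011 -0.0066 -0.0015]
small_ball_center top [(array([0.552, 0.105, 0.117]), 0.58)]
small_ball_center side [(array([0.555, 0.1  , 0.109]), 0.49)]
large_ball_center top [(array([ 0.516, -0.094,  0.128]), 0.64)]
large_ball_center side [(array([ 0.511, -0.11 ,  0.126]), 0.96)]
```

View pics/c2.png

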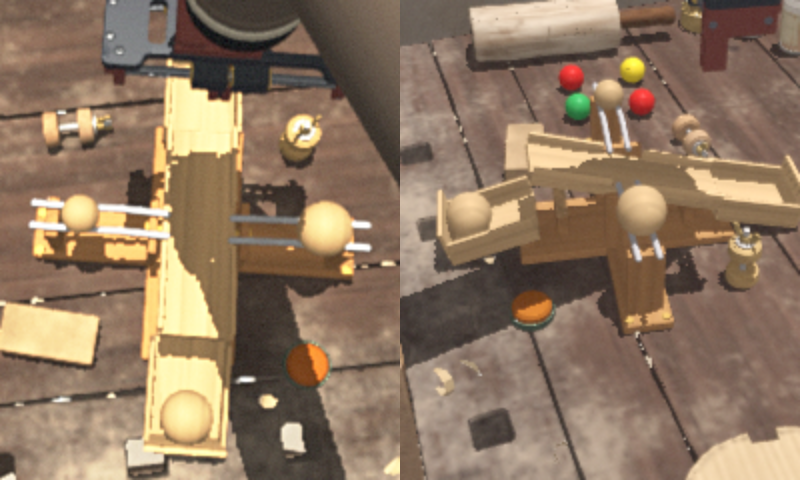

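The gate now slopes down to the far chute (side view, right end low at (790,205)), and the small ball still waits at crop (80,213). I go behind it.

```bash
python3 -m pendant '{"offset":[[-0.15,-0.273,0],[-0.15,-0.273,0],[-0.15,-0.273,0],[-0.15,-0.273,0],[-0.15,-0.273,0],[-0.15,-0.273,0.08],[-0.15,-0.273,0.12],[-0.15,-0.273,0.12]],"twist":[[0,0,0],[0,0,0],[0,0,0],[0,0,0],[0,0,0],[0,0,0],[0,0,0],[0,0,0]],"jaw":[-1,-1,-1,-1,-1,-1,-1,-1]}'
python3 - <<'E'
from h import *
go(0,.165,.102)
E
```

```text
time_s: 6.52
tool_pos: [0.5624, 0.1612, 0.1238]
ee_rot: [0.996, -0.089, -0.002, 0.001]
contact_force: [-0.6, -0.2, 0.2]
grip_width: 0.0001
gripper_force: 0.0
t 6.53 tcp [0.5624 0.1612 0.1238] sorter xy [-0.0018  0.1614] F [-0.6  -0.19  0.24] w 0.0001
offset [ 0.003  -0.0061  0.0363] twist [ 0.0035  0.0047 -0.0051]
```

Down to z ≈ 0.102, then check against the picture.

```bash
python3 -m pendant '{"offset":[[0.003,-0.004,0.02],[0.003,-0.004,0.035],[0.003,-0.004,0.035]],"twist":[[0,0,0],[0,0,0],[0,0,0]],"jaw":[-1,-1,-1]}'
python3 - <<'E'
from h import *
go(0,.137,.102)
a=snap('top','t3.png');b=snap('side','s3.png')
cv2.imwrite('pics/c3.png',np.hstack([cv2.resize(x,None,fx=4,fy=4,interpolation=cv2.INTER_CUBIC) for x in (a[180:300,210:310],b[150:270,210:310])])[:,:,::-1])
E
```

```text
time_s: 6.9
tool_pos: [0.5651, 0.1658, 0.1046]
ee_rot: [0.996, -0.088, -0.0, 0.0]
contact_force: [-0.6, -0.4, 0.9]
grip_width: 0.0004
gripper_force: 0.0
t 6.9 tcp [0.5651 0.1658 0.1046] sorter xy [1.000e-04 1.663e-01] F [-0.56 -0.43  0.93] w 0.0004
offset [-0.0001  0.0489  0.0044] twist [ 0.0005  0.0008 -0.0016]
```

View pics/c3.png

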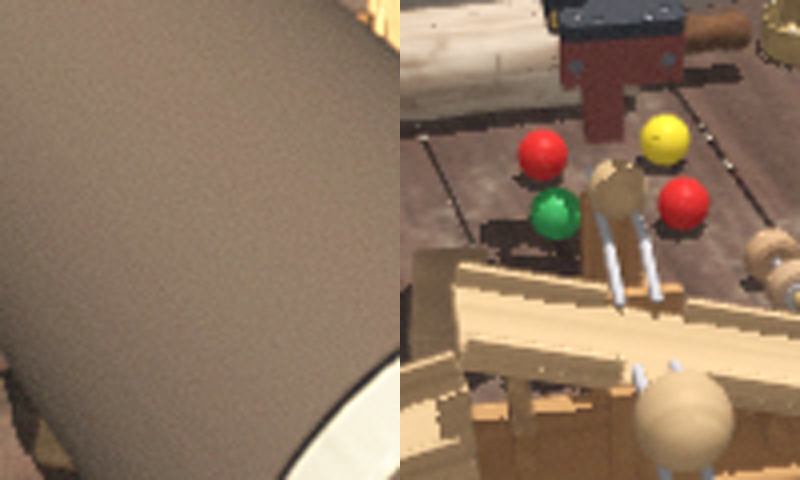

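The finger is directly behind the ball in the side view (603,130 vs ball 618,187). I start the push.

```bash
python3 -m pendant '{"offset":[[0,0.02,0.005],[0,0.04,0.005],[0,0.045,0.005],[0,0.05,0.005],[0,0.055,0.005],[0,0.06,0.005],[0,0.065,0.005],[0,0.07,0.005]],"twist":[[0,0,0],[0,0,0],[0,0,0],[0,0,0],[0,0,0],[0,0,0],[0,0,0],[0,0,0]],"jaw":[-1,-1,-1,-1,-1,-1,-1,-1]}'
python3 - <<'E'
from h import *
go(0,.1,.102)
b=snap('side','s4.png')
cv2.imwrite('pics/c4.png',cv2.resize(b[150:270,210:310],None,fx=4,fy=4,interpolation=cv2.INTER_CUBIC)[:,:,::-1])
E
```

```text
time_s: 8.0
tool_pos: [0.5579, 0.1245, 0.102]
ee_rot: [0.996, -0.088, 0.0, -0.0]
contact_force: [0.7, 0.3, -0.1]
grip_width: 0.0002
gripper_force: 0.1
t 8.0 tcp [0.5579 0.1245 0.102 ] sorter xy [0.0002 0.1245] F [ 0.74  0.26 -0.09] w 0.0002
offset [-0.0003  0.0408  0.0001] twist [-0.0001 -0.     -0.0013]
```

View pics/c4.png

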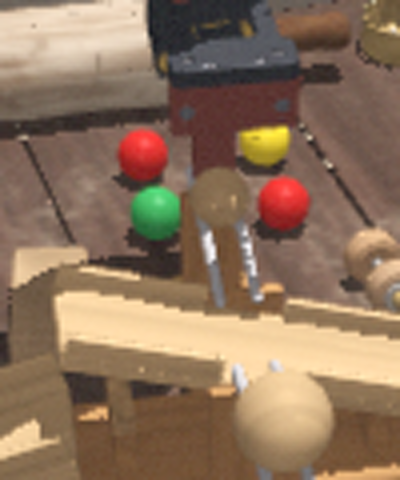

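The ball has just started to move, now at (219,195), with the finger against it. I continue slowly.

```bash
python3 -m pendant '{"offset":[[0,0.005,0],[0,0.01,0],[0,0.015,0],[0,0.02,0],[0,0.025,0],[0,0.03,0],[0,0.035,0],[0,0.04,0]],"twist":[[0,0,0],[0,0,0],[0,0,0],[0,0,0],[0,0,0],[0,0,0],[0,0,0],[0,0,0]],"jaw":[-1,-1,-1,-1,-1,-1,-1,-1]}'
python3 - <<'E'
from h import *
go(0,.09,.102)
b=snap('side','s5.png')
cv2.imwrite('pics/c5.png',cv2.resize(b[150:290,210:370],None,fx=4,fy=4,interpolation=cv2.INTER_CUBIC)[:,:,::-1])
E
```

```text
time_s: 9.05
tool_pos: [0.5536, 0.1007, 0.102]
ee_rot: [0.996, -0.088, -0.0, 0.0]
contact_force: [0.2, -0.1, -0.2]
grip_width: 0.0006
gripper_force: 0.0
t 9.05 tcp [0.5536 0.1007 0.102 ] sorter xy [0.0002 0.1003] F [ 0.2  -0.06 -0.21] w 0.0006
offset [-0.0003  0.0171  0.    ] twist [ 0.0002  0.     -0.0015]
```

View pics/c5.png

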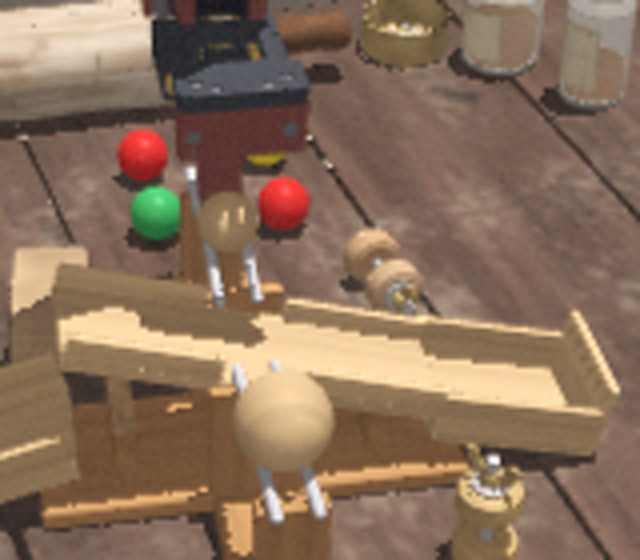

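The ball, at (228,222), is close to the hump. I push a bit further, then hold.

```bash
python3 -m pendant '{"offset":[[0,0.005,0],[0,0.01,0],[0,0.015,0],[0,0.02,0],[0,0.02,0],[0,0.02,0],[0,0.02,0],[0,0.02,0]],"twist":[[0,0,0],[0,0,0],[0,0,0],[0,0,0],[0,0,0],[0,0,0],[0,0,0],[0,0,0]],"jaw":[-1,-1,-1,-1,-1,-1,-1,-1]}'
python3 - <<'E'
from h import *
go(0,.16,.2)
b=snap('side','s6.png')
for r in nets.find_in('side','small_ball_center')[:6]: print(np.round(r['location'],3),r['confidence'])
cv2.imwrite('pics/c6.png',cv2.resize(b[150:290,210:370],None,fx=4,fy=4,interpolation=cv2.INTER_CUBIC)[:,:,::-1])
E
```

```text
time_s: 10.1
tool_pos: [0.5516, 0.0893, 0.102]
ee_rot: [0.996, -0.088, 0.0, 0.0]
contact_force: [-0.2, 0.7, 0.6]
grip_width: 0.0001
gripper_force: 0.0
t 10.1 tcp [0.5516 0.0893 0.102 ] sorter xy [0.0002 0.0887] F [-0.17  0.71  0.63] w 0.0001
offset [-0.0004 -0.1189 -0.1633] twist [ 0.     -0.     -0.0012]
[ 0.702 -0.027  0.038] 0.71
[0.56  0.286 0.022] 0.54
```

View pics/c6.png

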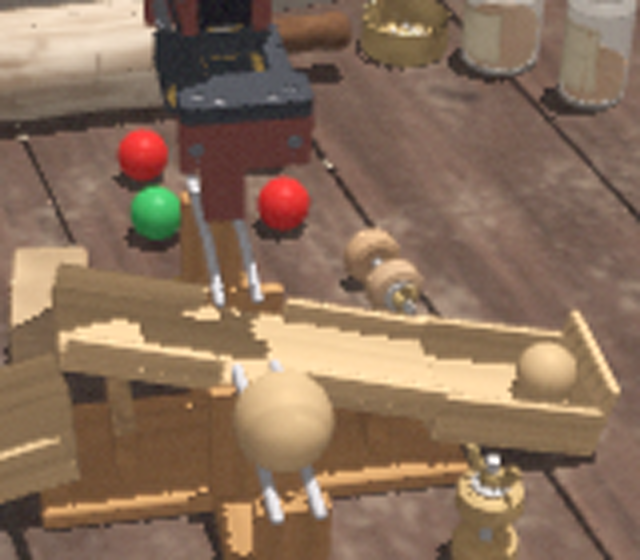

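The ball rolled over the gate and lies in the far chute at (547,370), and the gate is still tipped. I back off outwards and up, let it settle, check by numbers, and hand in.

```bash
python3 -m pendant '{"offset":[[0,-0.05,0],[0,-0.1,-0.05],[0,-0.12,-0.15],[0,-0.12,-0.17],[0,-0.12,-0.17],[0,-0.12,-0.17],[0,-0.12,-0.17],[0,-0.12,-0.17]],"twist":[[0,0,0],[0,0,0],[0,0,0],[0,0,0],[0,0,0],[0,0,0],[0,0,0],[0,0,0]],"jaw":[-1,-1,-1,-1,-1,-1,-1,-1]}'
python3 - <<'E'
from h import *
snap('side','s7.png')
c,n=np.cos(YAW),np.sin(YAW)
for t in('small_ball_center','large_ball_center','fed_ball_center'):
  for r in nets.find_in('side',t)[:2]:
    p=np.array(r['location']); print(t,p.round(3),((p[:2]-O)@np.array([[c,-n],[n,c]])).round(3),round(r['confidence'],2))
go(0,.16,.2)
print(ctrl.sign_off())
E
```

```text
time_s: 11.2
tool_pos: [0.5639, 0.1597, 0.2031]
ee_rot: [0.996, -0.088, -0.001, 0.0]
contact_force: [0.1, 0.4, -0.4]
grip_width: 0.0004
gripper_force: 0.0
small_ball_center [ 0.702 -0.03   0.037] [ 0.169 -0.003] 0.67
small_ball_center [0.631 0.195 0.024] [0.06  0.207] 0.66
large_ball_center [ 0.514 -0.107  0.126] [-0.003 -0.111] 0.71
large_ball_center [ 0.41  -0.097  0.014] [-0.107 -0.119] 0.63
fed_ball_center [0.372 0.02  0.053] [-0.165 -0.01 ] 0.63
t 11.4 tcp [0.5641 0.16   0.2038] sorter xy [0.0002 0.1605] F [-0.54 -0.3  -1.16] w 0.0008
offset [-0.0003  0.0008  0.0063] twist [ 0.0002  0.0005 -0.0015]
the job is handed in; nothing more can be done
None
```

The job is handed in at about 11.4 s: the gate is tipped onto its far stop, the small ball is at rest in the far chute, and the large balls show no movement in the last camera check; the hand-in returned no verdict.

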